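# Tip a carton into the scan bay, label up

### The job

The tall carton standing on end has to lie in the taped scan bay with its label up for the scanner. Using only your fingertips, without gripping or lifting it, push it low down so that it slides upright until its foot is just over the bay's near tape, then push it high on the labelled side so that it topples and comes down in the bay. Nudge it if need be so that the whole carton lies inside the tape, and leave everything else on the bench where it is.

Things in the scene. Friction and masses are not known exactly. Their poses are not given: they have to be found in the camera images.
- carton: The tall cardboard carton, standing on end: 90 mm deep (its x axis), 140 mm wide (y), 210 mm tall (z). Origin: centre of its underside. Its +x side faces the bay; its -x side, away from the bay, carries a white shipping label (100 x 130 mm) with a bar code. Too deep to grip. 0.4 to 0.85 kg, weight in the middle; friction on the bench about 0.5 to 0.7.
- carton_mid (a point): The middle of the carton, 105 mm above its underside while it stands. Axes as the carton's. Pushed below about 45 mm from the bench the carton slides upright; pushed above about 130 mm it tips over its lower edge on the bay side, and beyond about 23 degrees it falls by itself.
- carton_foot (a point): Middle of the carton's lower edge on the bay side (its +x side), over which it tips; on the bench while the carton stands and also when it lies in the bay. The fallen carton reaches 210 mm beyond where this edge stood, give or take some 15 mm of skidding.
- carton_foot_l (a point): Corner of the carton's +x side: lower edge, +y end (45, 70, 0 mm from the carton's origin in its axes). The +x side is the face the carton lies on after tipping.
- carton_foot_r (a point): Corner of the carton's +x side: lower edge, -y end (45, -70, 0 mm).
- carton_head_l (a point): Corner of the carton's +x side: upper edge, +y end (45, 70, 210 mm).
- carton_head_r (a point): Corner of the carton's +x side: upper edge, -y end (45, -70, 210 mm). At the start the carton stands with this side 60 to 120 mm short of the near tape's inner edge, within 20 mm of the bay's centre line, turned up to about 9 degrees.
- bay: The scan bay: a rectangle of 25 mm wide yellow tape on the bench, 270 mm long (x) and 200 mm wide (y) inside the tape. Origin: its centre, on the bench. x runs lengthwise from the end where the carton stands to the far end (the carton must fall along +x); y points away from the robot. A fixed scanner stands beside it: foot 90 mm across at x 60, y 200 mm; head at y 130 to 225, 190 to 275 mm up.
- squat_carton: A squat cardboard carton, 100 x 100 x 80 mm, on the scanner's side of the bay. Origin: middle of its underside. Bystander: leave alone.
- pvc_tee: A white plastic pipe tee lying down, 92 mm long, 42 mm high, on the scanner's side of the standing carton. Origin: middle of its underside. Bystander: leave alone.
- cement_can: A standing can, 66 mm across and 110 mm high, on the scanner's side, behind the standing carton. Origin: middle of its underside. Bystander: leave alone.
- ball_valve: A brass ball valve with a lever, about 120 mm long with the lever, 60 mm high, standing past the far end of the bay. Origin: middle of its underside. Bystander: leave alone.
- tape_roll: A roll of packing tape lying flat, 104 mm across, 48 mm high, past the far end of the bay. Origin: middle of its underside. Bystander: leave alone.
- copper_elbow: A small copper pipe elbow, 40 mm legs, 26 mm high, on the scanner's side of the bay. Origin: middle of its underside. Bystander: leave alone.
- coupling: A short black pipe coupling standing on end, 52 mm across, 58 mm high, on top of the squat carton. Origin: middle of its underside. Bystander: leave alone.
Things that resemble listed ones, but are neither listed nor needed, are in the scene too. What is shaped like the carton but blue or green is not meant.

How it is judged:
By the outcome, as a careful person would: the job done as asked, in the order asked, and still so for the second after the job is handed in, with the robot touching nothing.
It also fails if it takes over 54 s, if anything falls off the work surface, if the arm or the gripper's body presses on something with over 40 N, if the wrist force passes 120 N, or if a joint passes its speed limit or range.

### The arm

A 6-joint arm with a two-finger parallel gripper is mounted at the origin on the work surface. World frame = base frame: x ahead of the robot, y to its left, z up, the work surface at z = 0. Lengths are in m, angles in rad, forces in N, time in s.
With the tool pointing down it reaches from about 0.35 to 0.925 m from the base axis. Payload 6.4 kg.
Tool frame: the origin (TCP) lies between the finger pads; the fingertips stand 17 mm ahead of it and the grasp point (between the pads) lies 2 mm behind it (ctrl.tip_reach is the distance from the TCP to the fingertips, in m); z points along the fingers, y is the line along which they close (so a half turn about z gives the same grasp; the last joint's range is limited). The gripper opens to 85 mm and grips with 20 to 120 N. Pads are 22 mm wide; open, the fingers measure 114 mm over their backs; the gripper's body (76 mm by 85 mm) begins 54 mm behind the grasp point. The pads swing forward as they close: fully open they stand 13 mm farther back than shut.
Start: joints at [1.172, 0.245, 1.558, -0, 1.339, -0.174], TCP at [0.145, 0.634, 0.226] pointing down, gripper open.
Joint ranges: [-3.13, 3.13], [-1.02, 2.26], [0.13, 2.54], [-0.95, 4.09], [0.21, 2.88], [-2.74, 2.74]. Speed limits (rad/s): [2.57, 2.57, 3.14, 3.14, 3.14, 3.14].

### API

Orientations are given as a unit quaternion [w, x, y, z].
In Python, from plant import status, optics, job, ctrl gives the robot as it stands.
- The arm moves only by the tool drive_tool, never from a script. Its argument "plan" is a list of rows, each a list of 3 entries, a list of its own where there are three numbers: the turn, a rotation vector about the tool's x, y, z in degrees, then the shift along the tool's x, y, z in cm, then the finger opening in cm, from 0 to 8.54. In form: [[[ax, ay, az], [tx, ty, tz], gripper], ...]. A call has exactly 10 rows; each row is the pose to reach, as a shift and turn from the pose commanded when the call began, along the tool's axes at that moment; what a row does not reach only later rows make up. A row lasts 1/12 s, in which the tool goes at most 41.7 mm and 7.16 degrees, less where a joint would pass 70% of its speed; a pose out of reach is approached as far as the arm can. A call with a gripper value outside its range is refused whole. The fingers move at their own pace and stop on an object; the grip force is fixed at half the most. Time passes only in rows, so rows that repeat a pose let the fingers close, or fill a call up. It gives the time, the measured TCP pose, the force, the opening and the grip force at its end, in the units of the state.
- status.sense(): the state, without advancing time (a new reading comes with each control period).
- optics.snapshot(name): name is "scene" or "side" or "wrist"; returns a dict with "color" (384x512x3 uint8, red, green, blue), "K" (3x3 intrinsics, pixels), "R" (3x3) and "t" (3): a world point X has camera coordinates R X + t. Camera axes: x right, y down, z forward; pixel columns grow to the right and rows downward; lengths in m; the calibration is good to about 2 mm. A picture is of the moment at which its call begins. There is no depth.
- job.finish_job(): hands the job in; it is judged then, once.
The state is a dict: "time": time; "q": joint angles; "dq": joint speeds; "tau": joint torques, N m; "eef_pos": TCP position; "eef_rot": TCP orientation; "contact_force": force on the tool from outside, world axes, zero at the start; "wrist_torque": the same for the moment, N m; "opening": finger opening in m; "grasp_force": force on a finger pad.
Only numpy, scipy, OpenCV 4.12 (cv2) and the standard library are available. Lean on these libraries where they do the work, as an engineer would, in place of code of your own. Each camera call takes 0.05 s, during which the arm holds its last target. There are 200 camera calls.

## Working session

There is one attempt and no reset: what is moved stays moved. The work goes in short steps, Python scripts to look and compute and a tool call to move; the robot and the scene stay as the last step left them, time stands still between calls to the robot, and variables do not carry over. Pictures are saved under pics/ and viewed, at most 10 in all, crops included, and the job is handed in when it is done.

Besides the shell and the picture viewer there is one more tool, called after "Request:" as name(argument=value, ...), one argument or row to a line, values as JSON. drive_tool: Moves the arm, as the interface text tells. Its arguments: {"type":"object","properties":{"plan":{"type":"array","items":{"type":"array"}}},"required":["plan"]}

```bash
mkdir -p pics
python3 - <<'E'
from plant import status, optics, ctrl
import cv2, numpy as np
s=status.sense(); print(s['time'],s['eef_pos'],s['eef_rot'],s['opening'],ctrl.tip_reach)
ims=[]
for n in("scene","side"):
    d=optics.snapshot(n); np.savez(f'{n}0.npz',**d)
    cv2.imwrite(f'pics/{n}0.png',cv2.resize(d['color'][:,:,::-1],(800,600),interpolation=cv2.INTER_CUBIC))
    print(n,-d['R'].T@d['t'],d['K'].tolist(),d['R'].round(2).tolist())
E
```

```text
0.0 [0.14463944 0.63311786 0.22469656] [-2.66802423e-04  1.12155150e-01  9.93690244e-01 -9.22159917e-04] 0.08533507566581777 0.017
scene [ 1.04939388 -0.72718781  1.09870116] [[404.7164959265283, 0.0, 260.3419114178424], [0.0, 404.7164959265283, 193.7057250845096], [0.0, 0.0, 1.0]] [[0.81, 0.59, 0.01], [0.43, -0.59, -0.68], [-0.4, 0.56, -0.73]]
side [ 0.25801157 -0.23541098  1.28562793] [[395.8382078602012, 0.0, 253.14324009908927], [0.0, 395.8382078602012, 196.92073075078918], [0.0, 0.0, 1.0]] [[0.67, -0.75, 0.0], [-0.71, -0.64, -0.3], [0.23, 0.2, -0.95]]
```

View pics/scene0.png

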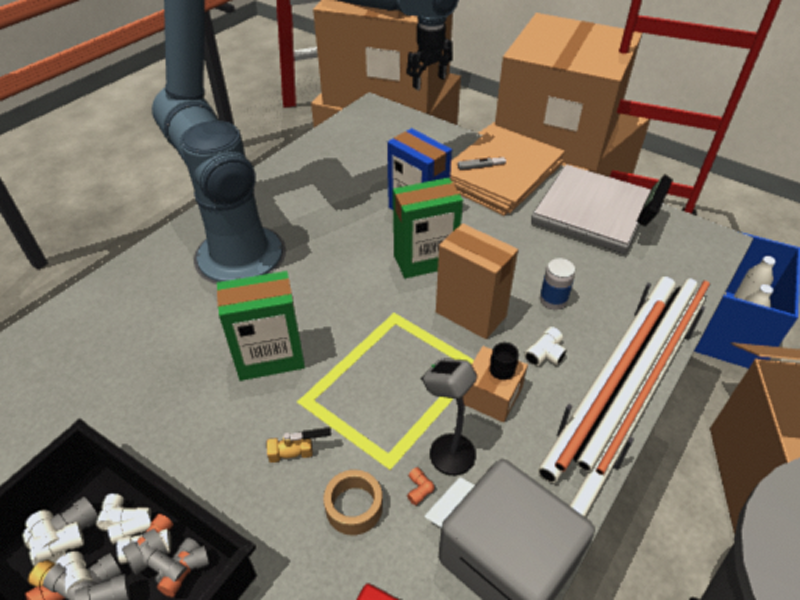

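View pics/side0.png

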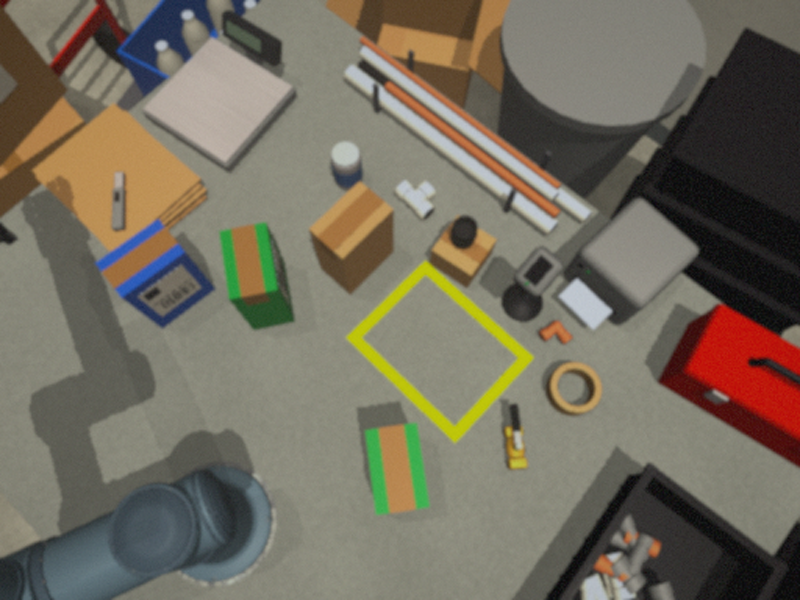

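The scene view shows the plain brown carton at about (477,280), the green ones at (428,228) and (260,325), and the blue one at (418,170). In the side view the brown one is at (352,235). Only the brown one fits, since blue and green are excluded, and it stands at the bay's left end. I'll confirm this in one enlarged crop.

```bash
cat > h.py <<'E'
import numpy as np, cv2
def ray(d,uv,z=0.):
    K,R,t=d['K'],d['R'],d['t']; c=-R.T@t
    v=R.T@np.linalg.solve(K,[uv[0],uv[1],1.]); return c+v*(z-c[2])/v[2]
def proj(d,X):
    p=(d['R']@np.atleast_2d(X).T+d['t'][:,None]); p=d['K']@p; return (p[:2]/p[2]).T
def bay(d):
    h=cv2.cvtColor(d['color'],cv2.COLOR_RGB2HSV); m=cv2.inRange(h,(26,140,110),(34,255,255))
    m=cv2.morphologyEx(m,cv2.MORPH_OPEN,np.ones((2,2))) 
    cs,_=cv2.findContours(m,cv2.RETR_EXTERNAL,cv2.CHAIN_APPROX_NONE)
    c=max(cs,key=cv2.contourArea); P=np.array([ray(d,p)[:2] for p in cv2.convexHull(c)[:,0].astype(float)])
    return cv2.minAreaRect((P*1000).astype(np.float32))
E
python3 - <<'E'
from h import *
c=[]
for n,(x,y) in(("scene",(265,130)),("side",(185,105))):
    d=dict(np.load(f'{n}0.npz')); print(n,bay(d))
    c.append(cv2.resize(d['color'][y:y+100,x:x+80,::-1],None,fx=5,fy=5,interpolation=cv2.INTER_CUBIC))
cv2.imwrite('pics/crop0.png',np.hstack(c))
E
```

```text
scene ((566.0231323242188, -98.70010375976562), (317.2472839355469, 246.7290496826172), 87.6925277709961)
side ((560.1799926757812, -101.80245971679688), (317.8481750488281, 251.55335998535156), 87.57573699951172)
```

View pics/crop0.png

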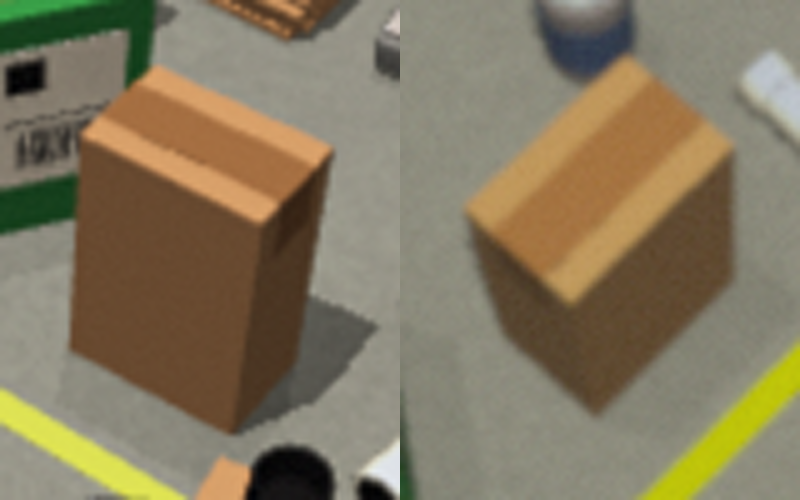

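The crop confirms a plain brown carton: one deep side faces the bay tape, and the label side faces away. I'll use the crop corner pixels to fit its pose.

```bash
cat >> h.py <<'E'
B=np.array([.563,-.100]); by=np.radians(-92.4+0)  # bay centre, bay x direction (refined below)
C8={'fl':(45,70,0),'fr':(45,-70,0),'hl':(45,70,210),'hr':(45,-70,210),'bl':(-45,70,210),'br':(-45,-70,210),'gr':(-45,-70,0)}
def rot(a): return np.array([[np.cos(a),-np.sin(a)],[np.sin(a),np.cos(a)]])
def cworld(p,k):
    q=np.array(C8[k])/1000; return np.r_[p[:2]+rot(p[2])@q[:2],q[2]]
def tobay(P): return rot(by).T@(np.asarray(P)[:2]-B)*1000
E
python3 - <<'E'
from h import *
from scipy.optimize import least_squares
obs={'scene':((265,130),dict(hr=(82,135),br=(157,67),bl=(333,150),hl=(262,225),fr=(70,350),fl=(233,434))),
'side':((185,105),dict(br=(67,208),bl=(228,57),hl=(335,148),hr=(172,303),fr=(197,415),fl=(335,277),gr=(107,338)))}
D={n:dict(np.load(f'{n}0.npz')) for n in obs}
def f(p): return np.concatenate([(proj(D[n],cworld(p,k))[0]-(np.array(o)+np.array(uv)/5)).ravel() for n,(o,dd) in obs.items() for k,uv in dd.items()])
r=least_squares(f,[.58,.12,-1.6]); p=r.x
print(p,np.degrees(p[2]),'rms',np.sqrt(np.mean(r.fun**2)))
for k in C8: print(k,cworld(p,k).round(3),tobay(cworld(p,k)).round())
for n in D: print(n,bay(D[n])[0]); 
# others, ground coords via centre pixels (800 scale)
d=D['side']
for k,uv,z in (('can',(345,150),.11),('tee',(415,197),.02),('squattop',(462,245),.08),('green',(250,245),.21),('greenfront',(396,468),.21),('scannerhead',(538,272),.23),('foot',(522,300),0)):
    X=ray(d,np.array(uv)/1.5625,z); print(k,X.round(3),tobay(X).round())
E
```

```text
[ 0.59179892  0.16809703 -1.5851001 ] -90.81954562435335 rms 0.669866559338221
fl [0.661 0.122 0.   ] [-226.   89.]
fr [0.521 0.124 0.   ] [-222.  -51.]
hl [0.661 0.122 0.21 ] [-226.   89.]
hr [0.521 0.124 0.21 ] [-222.  -51.]
bl [0.662 0.212 0.21 ] [-316.   86.]
br [0.522 0.214 0.21 ] [-312.  -54.]
gr [0.522 0.214 0.   ] [-312.  -54.]
scene (566.0231323242188, -98.70010375976562)
side (560.1799926757812, -101.80245971679688)
can [0.731 0.328 0.11 ] [-435.  150.]
tee [0.784 0.169 0.02 ] [-278.  210.]
squattop [0.741 0.002 0.08 ] [-109.  174.]
green [0.423 0.274 0.21 ] [-367. -156.]
greenfront [ 0.302 -0.202  0.21 ] [ 113. -256.]
scannerhead [ 0.733 -0.165  0.23 ] [ 58. 172.]
foot [ 0.761 -0.164  0.   ] [ 55. 200.]
```

```bash
cat >> h.py <<'E'
from scipy.spatial.transform import Rotation as Ro
def target_rot(yaw_y,tilt):  # tool y at world angle yaw_y (deg), tool down, then tilted about tool y by -tilt
    a=np.radians(yaw_y); y=np.array([np.cos(a),np.sin(a),0]); z=np.array([0,0,-1.]); x=np.cross(y,z)
    return Ro.from_matrix(np.c_[x,y,z])*Ro.from_rotvec([0,-np.radians(tilt),0])
def go(s,pos,yaw,tilt):
    R0=Ro.from_quat(np.roll(s['eef_rot'],-1)); 
    return (R0.inv()*target_rot(yaw,tilt)).as_rotvec(degrees=True).round(1), (R0.inv().apply(np.array(pos)-s['eef_pos'])*100).round(1)
E
python3 - <<'E'
from h import *
from plant import status
s=status.sense()
print(go(s,[.145,.634,.40],-0.8,0)); print(go(s,[.59,.32,.40],-0.8,0))
d=dict(np.load('side0.npz'))
for uv,z in (((293,322),0),((258,328),0),((270,225),.21),((100,260),.21),((165,325),0),((212,292),0)): print(uv,ray(d,np.array(uv)/1.5625,z).round(3))
E
```

```text
(array([-0.1,  0.1, 77.9]), array([ -0. ,   0.1, -17.5]))
(array([-0.1,  0.1, 77.9]), array([-50.4, -20.6, -17.5]))
(293, 322) [0.391 0.174 0.   ]
(258, 328) [0.331 0.221 0.   ]
(270, 225) [0.477 0.275 0.21 ]
(100, 260) [0.215 0.46  0.21 ]
(165, 325) [0.202 0.375 0.   ]
(212, 292) [0.321 0.355 0.   ]
```

Request:
drive_tool(
  plan=[
    [[0,0,0],[0,0,-4],7],
    [[0,0,0],[0,0,-8],7],
    [[0,0,0],[0,0,-12],7],
    [[0,0,7],[0,0,-16],7],
    [[0,0,14],[-3,-1,-17.5],7],
    [[0,0,21],[-6.5,-2.7,-17.5],7],
    [[0,0,28],[-10,-4,-17.5],7],
    [[0,0,35],[-13.5,-5.5,-17.5],7],
    [[0,0,42],[-17,-7,-17.5],7],
    [[0,0,49],[-20.5,-8.4,-17.5],7],
  ],
)

```text
time: 0.93
eef_pos: [0.327, 0.5047, 0.4003]
eef_rot: [-0.0, 0.517, 0.856, -0.0]
contact_force: [0.5, 1.2, 0.2]
opening: 0.0703
grasp_force: 0.0
```

Run:
```python
from h import *
from plant import status
s=status.sense(); print(s['eef_pos'],s['q'].round(2) if hasattr(s['q'],'round') else s['q'])
print(go(s,[.59,.32,.40],-0.8,30))
```

```text
[0.32701922 0.50465869 0.40033198] [0.81 0.05 1.47 0.   1.63 0.32]
(array([  7.4, -29.3,  27.9]), array([-28.6,  14.7,   0. ]))
```

Request:
drive_tool(
  plan=[
    [[1,-4,4],[-3,1.5,0],7],
    [[2,-8,8],[-6,3,0],7],
    [[3,-12,11],[-9,4.5,0],7],
    [[4,-16,15],[-12,6,0],7],
    [[5,-20,19],[-15,7.5,0],7],
    [[6,-23.5,22.5],[-18,9,0],7],
    [[7,-27,26],[-21.5,11,0],7],
    [[7.4,-29.3,27.9],[-25,13,0],7],
    [[7.4,-29.3,27.9],[-28.6,14.7,0],7],
    [[7.4,-29.3,27.9],[-28.6,14.7,0],7],
  ],
)

```text
time: 1.77
eef_pos: [0.5948, 0.3185, 0.398]
eef_rot: [0.182, 0.687, 0.678, -0.185]
contact_force: [-0.4, 0.6, -0.2]
opening: 0.0699
grasp_force: 0.0
```

Run:
```python
from h import *
from plant import status
s=status.sense(); print(s['eef_pos'],np.round(s['q'],2))
print(go(s,[.592,.29,.036],-0.8,30),go(s,[.592,.245,.036],-0.8,30))
```

```text
[0.59481527 0.31845658 0.39799988] [ 0.49  0.41  1.11 -0.48  1.86  0.42]
(array([-0. ,  0.1,  0. ]), array([15.7, -0.2, 32.7])) (array([-0. ,  0.1,  0. ]), array([11.8, -0.2, 35. ]))
```

Request:
drive_tool(
  plan=[
    [[0,0,0],[1.6,0,3.3],7],
    [[0,0,0],[3.1,0,6.5],7],
    [[0,0,0],[4.7,0,9.8],7],
    [[0,0,0],[6.3,0,13.1],7],
    [[0,0,0],[7.8,0,16.3],7],
    [[0,0,0],[9.4,-0.1,19.6],7],
    [[0,0,0],[11,-0.1,22.9],7],
    [[0,0,0],[12.6,-0.2,26.2],7],
    [[0,0,0],[14.1,-0.2,29.4],7],
    [[0,0,0],[15.7,-0.2,32.5],7],
  ],
)

```text
time: 2.6
eef_pos: [0.5879, 0.2966, 0.0385]
eef_rot: [0.182, 0.686, 0.681, -0.183]
contact_force: [0.4, -0.0, 0.1]
opening: 0.0699
grasp_force: 0.0
```

Run:
```python
from h import *
from plant import status,optics
s=status.sense(); print(s['eef_pos'],np.round(s['q'],2),s['contact_force'])
d=optics.snapshot('scene'); cv2.imwrite('pics/s1.png',cv2.resize(d['color'][60:260,150:400,::-1],(750,600)))
# contact TCP y= .214+.018; push 104mm along bay x and -15 mm in bay y
u=rot(by)@np.array([1,0]); v=rot(by)@np.array([0,1])
p0=np.array([.592,.240]); p1=p0+u*(.008+.104)-v*.018
print(go(s,[*p0,.036],-0.8,30),go(s,[*p1,.036],-0.8,30),p1)
```

```text
[0.58786319 0.29661816 0.03848559] [ 0.47  0.66  1.43 -0.47  1.34  0.66] [ 0.40198375 -0.01621148  0.11062466]
(array([ 0.2, -0.1,  0.3]), array([-4.8,  0.5,  3. ])) (array([ 0.2, -0.1,  0.3]), array([-14.4,  -1.7,   8.6])) [0.56932572 0.128852  ]
```

View pics/s1.png

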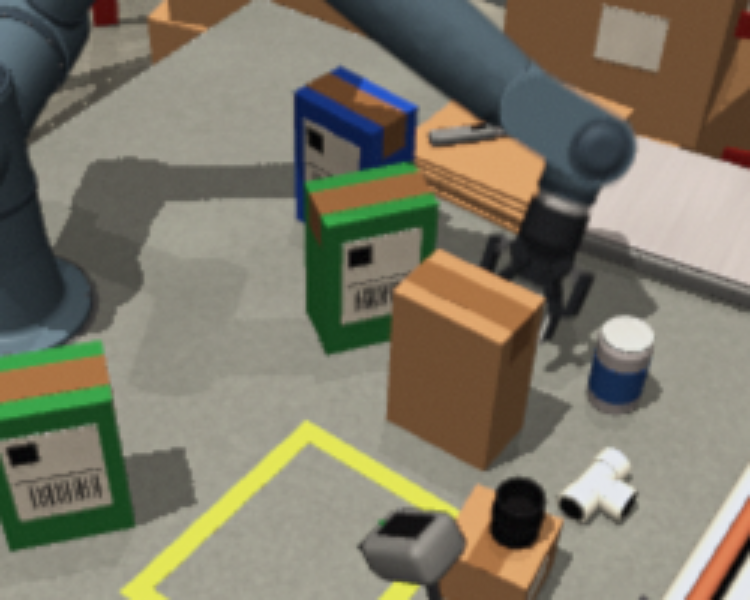

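Request:
drive_tool(
  plan=[
    [[0.2,0,0.3],[-1.8,0.2,1.1],7],
    [[0.2,0,0.3],[-3.5,0.4,2.2],7],
    [[0.2,0,0.3],[-4.8,0.5,3.0],7],
    [[0.3,0,0.4],[-5.5,0.3,3.4],7],
    [[0.4,0,0.5],[-6.2,0.2,3.8],7],
    [[0.5,0,0.7],[-6.9,0,4.2],7],
    [[0.6,0,0.9],[-7.6,-0.1,4.6],7],
    [[0.7,0,1],[-8.3,-0.3,5.0],7],
    [[0.8,0,1.2],[-9,-0.5,5.4],7],
    [[0.8,0,1.4],[-9.7,-0.6,5.8],7],
  ],
)

```text
time: 3.48
eef_pos: [0.5819, 0.1841, 0.0394]
eef_rot: [0.18, 0.695, 0.671, -0.185]
contact_force: [1.0, 3.8, 1.7]
opening: 0.0702
grasp_force: 2.0
```

```bash
cat >> h.py <<'E'
by=np.radians(-92.4)
def fit(D,p0):
    """carton silhouette-free fit: print overlay for checking"""
def overlay(d,p,box,fn):
    im=d['color'][:,:,::-1].copy(); im=cv2.resize(im,None,fx=4,fy=4,interpolation=cv2.INTER_CUBIC)
    g=[cworld(p,k) for k in('fr','fl','hl','hr','fr')]; q=(proj(d,g)*4+2).round().astype(int)
    cv2.polylines(im,[q],False,(255,0,255),1)
    g=[cworld(p,k) for k in('hr','br','bl','hl')]; q=(proj(d,g)*4+2).round().astype(int)
    cv2.polylines(im,[q],False,(255,0,255),1)
    x,y,w,h=[4*i for i in box]; return im[y:y+h,x:x+w]
E
python3 - <<'E'
from h import *
from plant import status,optics
s=status.sense(); print(s['eef_pos'],s['contact_force'])
u=rot(by)@np.array([1,0]); v=rot(by)@np.array([0,1])
tip=np.array(s['eef_pos'][:2])
p=[*(tip+u*(.018+.045)),by]   # predicted carton pose if in contact, x centred roughly
a=optics.snapshot('scene'); b=optics.snapshot('side')
im=np.hstack([overlay(a,p,(230,140,100,150),''),overlay(b,p,(190,110,100,150),'')]); print(im.shape)
cv2.imwrite('pics/s2.png',im); print(tobay(p),tobay(cworld(p,'fl')),go(s,[.5693,.1289,.036],-2.4,30))
E
```

```text
[0.58191889 0.18411512 0.0394303 ] [1.04719019 3.84884643 1.72286128]
(600, 800, 3)
[-221.65814671    7.00478574] [-176.65814671   77.00478574] (array([ 0.3, -0.1,  0.3]), array([-4.7, -1.1,  3.1]))
```

View pics/s2.png

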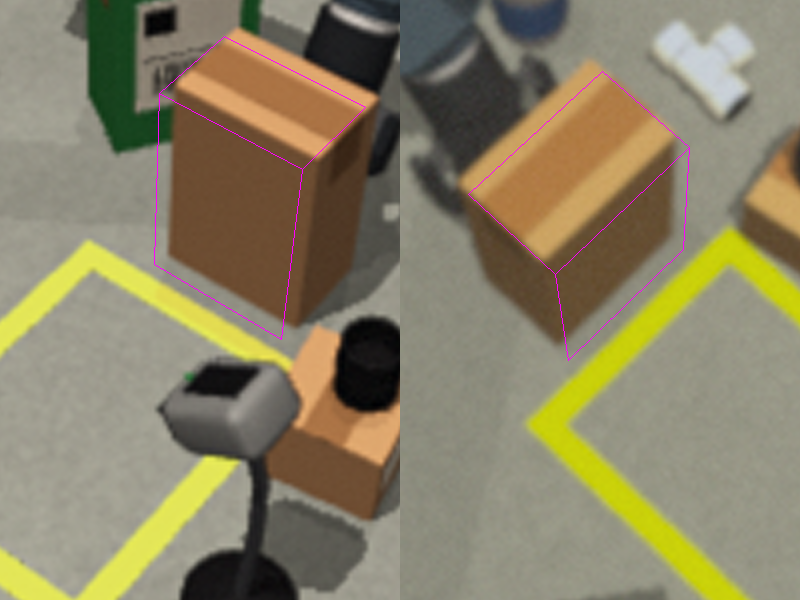

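The magenta outline is my prediction. The carton is upright and about 10 mm behind it, so I'll refit from its corners.

```bash
cat >> h.py <<'E'
from scipy.optimize import least_squares
def fitpose(obs,p0):
    f=lambda p: np.concatenate([proj(d,cworld(p,k))[0]-uv for d,dd in obs for k,uv in dd.items()])
    r=least_squares(f,p0,loss='soft_l1'); return r.x,np.sqrt(np.mean(f(r.x)**2))
def px(o,dd): return {k:np.array(o)+(np.array(v)-2)/4 for k,v in dd.items()}
E
python3 - <<'E'
from h import *
from plant import status
D={n:dict(np.load(f'{n}0.npz')) for n in('scene','side')}
s=status.sense()
o=[(D['scene'],px((230,140),dict(hr=(175,90),br=(240,28),bl=(377,98),hl=(308,160),fr=(168,255),fl=(295,325)))),
(D['side'],px((190,110),dict(br=(62,185),bl=(195,62),hl=(275,135),hr=(140,262),fr=(160,345),fl=(270,240))))]
p,e=fitpose(o,[.59,.13,-1.6]); print(p,np.degrees(p[2])+92.4,e,tobay(cworld(p,'fl')),tobay(cworld(p,'fr')),tobay(p),tobay(s['eef_pos']))
c=tobay(p)
dx=-121-45-c[0]; dy=-0.8*c[1]; print(dx,dy)
q=np.array(s['eef_pos'][:2])+rot(by)@np.array([dx,dy])/1000
print(go(s,[*q,.036],-2.4,30))
E
```

```text
[ 0.58179791  0.13486412 -1.62178292] -0.5213166842288217 0.8513608454009587 [-189.81024048   78.53399921] [-191.08403986  -61.4602058 ] [-235.44527749    8.94633222] [-283.40686546    6.44789507]
69.4452774943631 -7.157065778016871
(array([ 0.2, -0. ,  0.2]), array([-5.9, -0.8,  3.7]))
```

Request:
drive_tool(
  plan=[
    [[0,0,0],[1.3,0,-0.8],7],
    [[0,0,0],[2.6,0,-1.5],6],
    [[0,-4,0],[2.6,0,-1.5],5],
    [[0,-8,0],[2.6,0,-1.5],4.5],
    [[0,-12,0],[2.6,0,-1.5],4.5],
    [[0,-12,0],[2.6,0,-1.5],4.5],
    [[0,-12,0],[2.6,0,-1.5],4.5],
    [[0,-12,0],[2.6,0,-1.5],4.5],
    [[0,-12,0],[2.6,0,-1.5],4.5],
    [[0,-12,0],[2.6,0,-1.5],4.5],
  ],
)

```text
time: 4.42
eef_pos: [0.5832, 0.214, 0.0396]
eef_rot: [0.249, 0.673, 0.648, -0.256]
contact_force: [-0.8, -0.8, -0.0]
opening: 0.0455
grasp_force: 0.0
```

Run:
```python
from h import *
from plant import status,optics
s=status.sense(); print(s['eef_pos'],np.round(s['q'],2),s['contact_force'])
t=tobay(s['eef_pos']); print(t)
W=lambda x,y:[*(B+rot(by)@np.array([x,y])/1000),.037]
for x,y in((-296,7),(-280-14+69,0)): print(go(s,W(x,y),-2.4,42))
a=optics.snapshot('scene'); b=optics.snapshot('side')
cv2.imwrite('pics/s3.png',np.hstack([cv2.resize(a['color'][120:270,230:330,::-1],None,fx=4,fy=4),cv2.resize(b['color'][80:230,170:270,::-1],None,fx=4,fy=4)]))
```

```text
[0.58318891 0.21401086 0.03957577] [ 0.42  0.67  1.49 -0.65  1.4   0.71] [-0.80694267 -0.84817006 -0.02724856]
[-314.58084576    7.02178986]
(array([ 0.3, -0.1,  0.2]), array([-1.2, -0. ,  1.4]))
(array([ 0.3, -0.1,  0.2]), array([-6.5, -0.8,  6.2]))
```

View pics/s3.png

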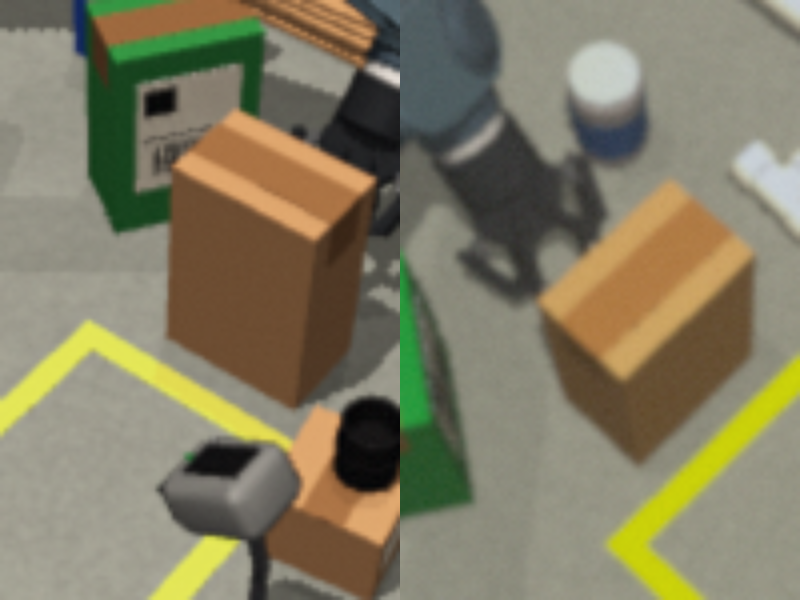

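The fingers now lead clearly and the body stays back. The carton is upright and unmoved since the first push. Resuming the push.

Request:
drive_tool(
  plan=[
    [[0.1,0,0.1],[-0.6,0,0.7],4.5],
    [[0.2,0,0.1],[-1.2,0,1.3],4.5],
    [[0.3,0,0.2],[-1.6,0,1.8],4.5],
    [[0.3,0,0.2],[-2.0,-0.1,2.1],4.5],
    [[0.3,0,0.2],[-2.4,-0.2,2.5],4.5],
    [[0.3,0,0.2],[-2.8,-0.2,2.8],4.5],
    [[0.3,0,0.2],[-3.2,-0.3,3.2],4.5],
    [[0.3,0,0.2],[-3.6,-0.4,3.5],4.5],
    [[0.3,0,0.2],[-4.0,-0.4,3.9],4.5],
    [[0.3,0,0.2],[-4.4,-0.5,4.3],4.5],
  ],
)

```text
time: 5.35
eef_pos: [0.5758, 0.1526, 0.0365]
eef_rot: [0.248, 0.674, 0.647, -0.258]
contact_force: [0.1, 3.6, -0.4]
opening: 0.0448
grasp_force: 1.5
```

Run:
```python
from h import *
from plant import status,optics
s=status.sense(); print(s['eef_pos'],np.round(s['q'],2),s['contact_force'])
t=tobay(s['eef_pos']); print(t)
a=optics.snapshot('scene'); b=optics.snapshot('side')
cv2.imwrite('pics/s4.png',np.hstack([cv2.resize(a['color'][130:280,220:320,::-1],None,fx=4,fy=4,interpolation=cv2.INTER_CUBIC),cv2.resize(b['color'][100:250,190:290,::-1],None,fx=4,fy=4,interpolation=cv2.INTER_CUBIC)]))
```

```text
[0.57576002 0.15261105 0.03646665] [ 0.34  0.6   1.6  -0.69  1.33  0.69] [ 0.12086376  3.55440013 -0.36597667]
[-252.92380088    2.17057384]
```

View pics/s4.png

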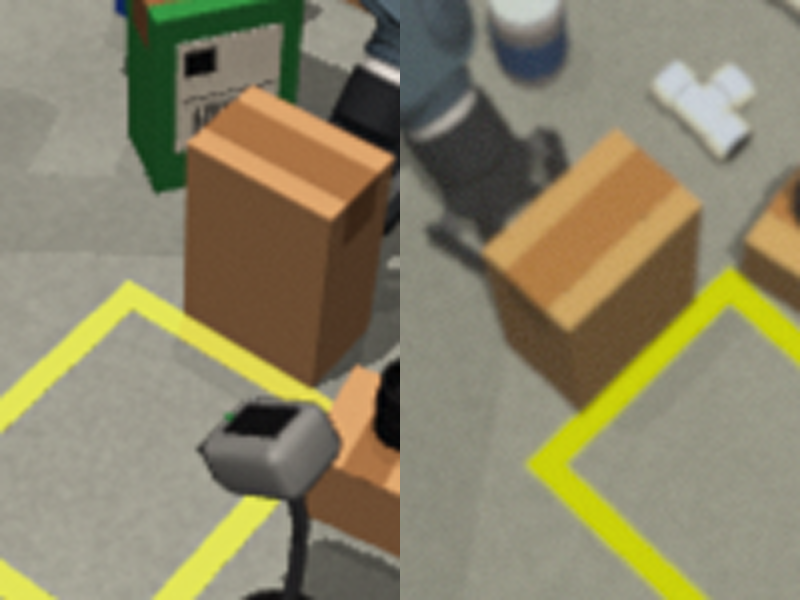

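The carton is upright with its foot at the outer edge of the near tape. Refitting for the remaining push.

Run:
```python
from h import *
from plant import status
D={n:dict(np.load(f'{n}0.npz')) for n in('scene','side')}
s=status.sense()
o=[(D['scene'],px((220,130),dict(hr=(188,143),br=(253,86),bl=(395,157),hl=(330,220),fr=(185,310),fl=(315,383)))),
(D['side'],px((190,100),dict(br=(85,255),bl=(217,130),hl=(300,207),hr=(168,330),fr=(180,412),fl=(295,298))))]
p,e=fitpose(o,[.59,.13,-1.6]); print(p,np.degrees(p[2])+92.4,e,tobay(cworld(p,'fl')),tobay(cworld(p,'fr')),tobay(p))
c=tobay(p); t=tobay(s['eef_pos']); print('gap',c[0]-45-t[0])
dx=-119-45-c[0]; 
q=B+rot(by)@np.array([t[0]+dx,t[1]-4])/1000
print(dx,go(s,[*q,.036],-2.4,42))
```

```text
[ 0.57765673  0.10603458 -1.60981538] 0.16437291448588098 0.7736041036112181 [-161.66861661   76.14484831] [-161.26697837  -63.85457557] [-206.46761231    6.01603837]
gap 0.7361359145628512
42.467612308980335 (array([-0.1, -0. ,  0. ]), array([-3.1, -0.4,  2.9]))
```

Request:
drive_tool(
  plan=[
    [[0,0,0],[-0.4,0,0.3],4.5],
    [[0,0,0],[-0.8,-0.1,0.7],4.5],
    [[0,0,0],[-1.1,-0.1,1.0],4.5],
    [[0,0,0],[-1.5,-0.2,1.4],4.5],
    [[0,0,0],[-1.9,-0.2,1.8],4.5],
    [[0,0,0],[-2.2,-0.3,2.1],4.5],
    [[0,0,0],[-2.6,-0.3,2.4],4.5],
    [[0,0,0],[-2.9,-0.4,2.7],4.5],
    [[0,0,0],[-3.1,-0.4,2.9],4.5],
    [[0,0,0],[-3.1,-0.4,2.9],4.5],
  ],
)

```text
time: 6.28
eef_pos: [0.5696, 0.1099, 0.0354]
eef_rot: [0.247, 0.674, 0.646, -0.259]
contact_force: [0.3, -0.8, -0.3]
opening: 0.0451
grasp_force: 0.2
```

Run:
```python
from h import *
from plant import status,optics
s=status.sense(); print(s['eef_pos'],np.round(s['q'],2),s['contact_force'])
t=tobay(s['eef_pos']); print(t)
a=optics.snapshot('scene'); b=optics.snapshot('side')
cv2.imwrite('pics/s5.png',np.hstack([cv2.resize(a['color'][140:290,210:310,::-1],None,fx=4,fy=4,interpolation=cv2.INTER_CUBIC),cv2.resize(b['color'][110:260,200:300,::-1],None,fx=4,fy=4,interpolation=cv2.INTER_CUBIC)]))
```

```text
[0.56957284 0.10989463 0.03536402] [ 0.28  0.56  1.67 -0.72  1.28  0.67] [ 0.33948216 -0.77520951 -0.26518636]
[-209.98575801   -2.22240095]
```

View pics/s5.png

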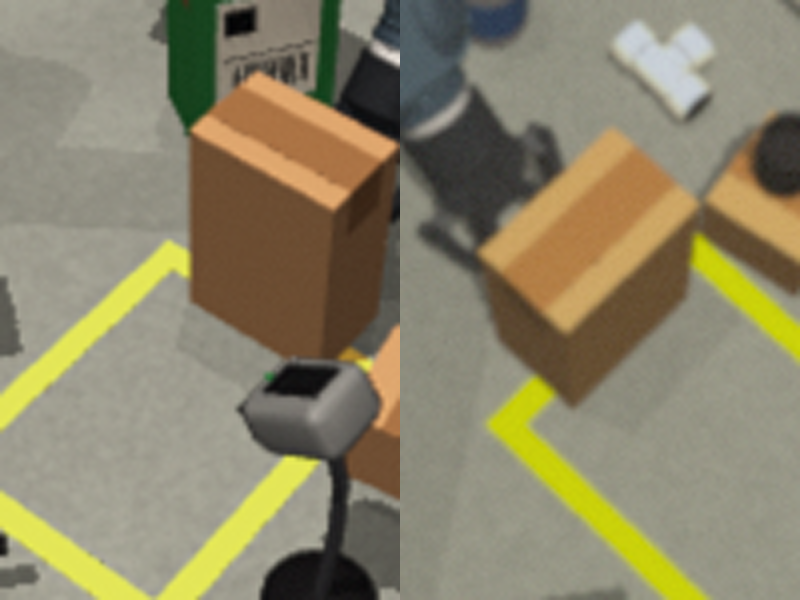

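Run:
```python
from h import *
from plant import status
D={n:dict(np.load(f'{n}0.npz')) for n in('scene','side')}
s=status.sense()
o=[(D['scene'],px((210,140),dict(hr=(190,127),br=(258,72),bl=(398,148),hl=(333,212),fr=(190,300)))),
(D['side'],px((200,110),dict(br=(80,252),bl=(213,128),hl=(297,205),hr=(166,333),fr=(173,405),fl=(287,293))))]
p,e=fitpose(o,[.59,.07,-1.6]); print(np.degrees(p[2])+92.4,e,tobay(cworld(p,'fl')),tobay(cworld(p,'fr')),tobay(p))
for n in D: print(n,bay(D[n]))
W=lambda x,y,z:[*(B+rot(by)@np.array([x,y])/1000),z]
c=tobay(p)
for x,z in((-250,.036),(-250,.185),(c[0]-45-2,.185),(c[0]-45+86,.185)): print(go(s,W(x,c[1],z),-2.4,42))
```

```text
-0.2673693041560483 0.5999019629549807 [-117.86447047   71.72875755] [-118.51777455  -68.26971813] [-163.19063255    1.93951031]
scene ((566.0231323242188, -98.70010375976562), (317.2472839355469, 246.7290496826172), 87.6925277709961)
side ((560.1799926757812, -101.80245971679688), (317.8481750488281, 251.55335998535156), 87.57573699951172)
(array([-0.1, -0. ,  0.1]), array([ 2.9,  0.5, -2.8]))
(array([-0.1, -0. ,  0.1]), array([ -7.1,   0.4, -13.8]))
(array([-0.1, -0. ,  0.1]), array([-10. ,   0.4, -11.2]))
(array([-0.1, -0. ,  0.1]), array([-16.6,   0.4,  -5.3]))
```

The foot is 17 mm past the inner edge, centred to 2 mm and square. Backing off and rising.

Request:
drive_tool(
  plan=[
    [[0,0,0],[1.5,0.2,-1.4],4.5],
    [[0,0,0],[2.9,0.4,-2.8],4.5],
    [[0,0,0],[0.9,0.4,-5.0],4.5],
    [[0,0,0],[-1.1,0.4,-7.2],4.5],
    [[0,0,0],[-3.1,0.4,-9.4],4.5],
    [[0,0,0],[-5.1,0.4,-11.6],4.5],
    [[0,0,0],[-7.1,0.4,-13.8],4.5],
    [[0,0,0],[-7.1,0.4,-13.8],4.5],
    [[0,0,0],[-8.1,0.4,-12.9],4.5],
    [[0,0,0],[-9,0.4,-12.1],4.5],
  ],
)

```text
time: 7.22
eef_pos: [0.5737, 0.1234, 0.1843]
eef_rot: [0.247, 0.673, 0.647, -0.259]
contact_force: [0.6, -0.7, -0.8]
opening: 0.0449
grasp_force: 0.0
```

Run:
```python
from h import *
from plant import status
s=status.sense(); t=tobay(s['eef_pos']);print(t,s['eef_pos'],np.round(s['q'],2),s['contact_force'])
W=lambda x,y,z:[*(B+rot(by)@np.array([x,y])/1000),z]
for x in(-215,-180,-125): print(x,go(s,W(x,2,.185),-2.4,42))
```

```text
[-223.6276455    1.3710333] [0.57373438 0.12337407 0.1843418 ] [ 0.3   0.36  1.62 -0.68  1.48  0.52] [ 0.59015413 -0.71497399 -0.81554551]
-215 (array([-0.1, -0. ,  0.1]), array([-0.7,  0.1,  0.5]))
-180 (array([-0.1, -0. ,  0.1]), array([-3.3,  0.1,  2.9]))
-125 (array([-0.1, -0. ,  0.1]), array([-7.4,  0.1,  6.5]))
```

Pushing high at a moderate speed. The remaining rows stop and hold while it falls.

Request:
drive_tool(
  plan=[
    [[0,0,0],[-0.7,0.1,0.6],4.5],
    [[0,0,0],[-1.5,0.1,1.3],4.5],
    [[0,0,0],[-2.3,0.1,2.0],4.5],
    [[0,0,0],[-3.1,0.1,2.7],4.5],
    [[0,0,0],[-3.9,0.1,3.4],4.5],
    [[0,0,0],[-4.7,0.1,4.1],4.5],
    [[0,0,0],[-5.5,0.1,4.8],4.5],
    [[0,0,0],[-6.3,0.1,5.5],4.5],
    [[0,0,0],[-7.1,0.1,6.2],4.5],
    [[0,0,0],[-7.4,0.1,6.5],4.5],
  ],
)

```text
time: 8.05
eef_pos: [0.5712, 0.0243, 0.1866]
eef_rot: [0.247, 0.674, 0.646, -0.259]
contact_force: [-0.1, 0.1, 0.4]
opening: 0.045
grasp_force: 0.0
```

Request:
drive_tool(
  plan=[
    [[0,0,0],[0,0,0],4.5],
    [[0,0,0],[0,0,0],4.5],
    [[0,0,0],[0,0,0],4.5],
    [[0,0,0],[0,0,0],4.5],
    [[0,0,0],[0,0,0],4.5],
    [[0,0,0],[0,0,0],4.5],
    [[0,0,0],[1,0,-1],4.5],
    [[0,0,0],[2,0,-3],4.5],
    [[0,0,0],[3,0,-5],4.5],
    [[0,0,0],[3,0,-7],4.5],
  ],
)

```text
time: 8.88
eef_pos: [0.5735, 0.0973, 0.2176]
eef_rot: [0.247, 0.673, 0.647, -0.259]
contact_force: [0.3, 0.5, -0.3]
opening: 0.045
grasp_force: 0.0
```

Run:
```python
from h import *
from plant import status,optics
s=status.sense(); print(s['eef_pos'],s['contact_force'])
a=optics.snapshot('scene'); b=optics.snapshot('side')
cv2.imwrite('pics/s6.png',np.hstack([cv2.resize(a['color'][170:320,190:290,::-1],None,fx=4,fy=4,interpolation=cv2.INTER_CUBIC),cv2.resize(b['color'][150:300,230:330,::-1],None,fx=4,fy=4,interpolation=cv2.INTER_CUBIC)]))
```

```text
[0.57350894 0.09726569 0.21755828] [ 0.32875815  0.51547395 -0.33048433]
```

View pics/s6.png

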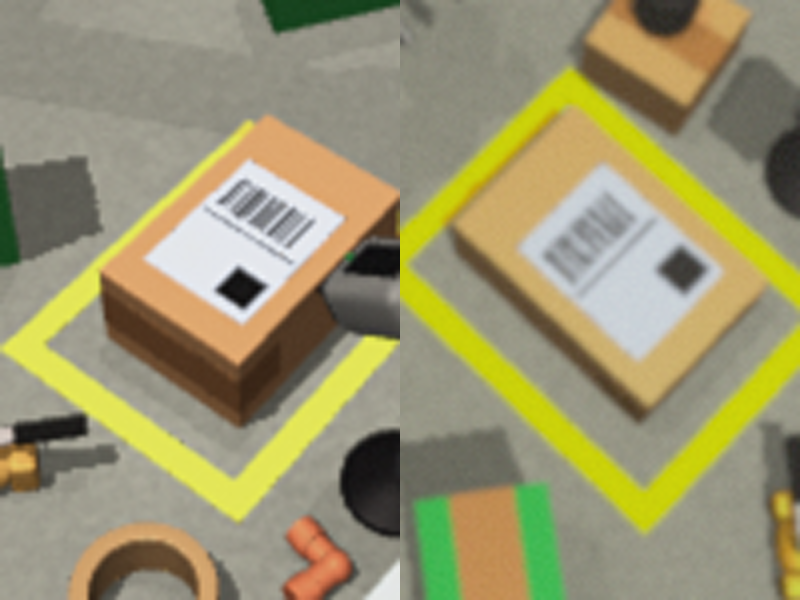

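The carton lies label-up in the bay, with its top corners at scene-crop (102,272), (238,362), (398,190) and (265,117). Checking the margins.

Run:
```python
from h import *
C8.update(nl=(0,70,90),nr=(0,-70,90),Fl=(210,70,90),Fr=(210,-70,90),gl=(210,70,0),gr=(210,-70,0),n0l=(0,70,0),n0r=(0,-70,0))
D={n:dict(np.load(f'{n}0.npz')) for n in('scene','side')}
o=[(D['scene'],px((190,170),dict(Fr=(102,272),Fl=(238,362),nl=(398,190),nr=(265,117),gr=(107,330),gl=(240,425)))),
(D['side'],px((230,150),dict(nr=(52,222),nl=(170,105),Fl=(363,288),Fr=(238,412))))]
for oo in (o,o[:1],o[1:]):
    p,e=fitpose(oo,[.57,.0,-1.6]); print(np.degrees(p[2])+92.4,e,[tobay(cworld(p,k)).round(1).tolist() for k in('n0l','n0r','gl','gr')])
d=D['side']; print([tobay(ray(d,np.array(q)/1.5625)).round() for q in((427,262),(532,357),(455,440),(347,338))])
```

```text
-0.09670270041996787 0.9656681559792673 [[-117.3, 69.1], [-117.6, -70.9], [92.7, 68.7], [92.4, -71.3]]
0.5777104498899774 0.7175368871615688 [[-117.4, 69.5], [-116.0, -70.5], [92.6, 71.6], [94.0, -68.4]]
-1.5168081937297444 0.5210107434782841 [[-115.7, 68.6], [-119.4, -71.4], [94.2, 63.0], [90.5, -77.0]]
[array([-155.,  120.]), array([154., 118.]), array([ 154., -124.]), array([-158., -127.])]
```

All margins are at least 17 mm and the robot is clear of everything. Handing in.

```bash
python3 -c "
from plant import job
print(job.finish_job())"
```

```text
the job is handed in; nothing more can be done
None
```

The carton was slid upright over the near tape, then toppled, and lies label-up wholly inside the bay with about 17 mm to the nearest tape; I saw nothing else moved, and handed in at about 9 s, but early in the slide the gripper's body, not just the fingertips, may have touched it, so I backed off and tilted the tool more.

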